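Strip the blade from a desk fan with a left-hand spinner nut

TASK

The blue blade of the desk fan lying on its back is held by the red winged spinner nut, which has a left-hand thread: unscrew it without forcing it, and put it in the empty bay of the yellow parts tray. Then lift the blade off the shaft and lay it flat, hub upwards, in the grey wash tray. Set both down gently rather than dropping them, and leave the other things on the bench where they are.

Things in the scene. Friction and masses are not known exactly. Their poses are not given: they have to be found in the camera images.
- fan: desk fan head on its back, fixed, shaft locked and pointing up: dark base plate 130 x 130 mm, white motor, round wire guard 194 mm across, 63 mm high. Origin under its centre on the bench, z up along the shaft. The blade's hub sits 75 mm above the origin, keyed so it can turn only a few degrees; the bare shaft's top is 147 mm above the origin, its thread 30 mm across.
- nut_center (a point): centre of the red spinner nut, half-way up its 70 mm height; z up. Round body 46 mm across, 40 mm high; on top a grip bar 72 mm long (nut's x), 14 mm thick (y), 30 mm high (5 to 35 mm above this point), whose ends run down the body's sides to 11 mm below this point. As fitted this point is 150 mm above the fan's origin. 56 to 112 g.
- blade_center (a point): centre of the blue fan blade, half-way up its 40 mm high hub, z up. Hub: tube 56 mm outside, 36 mm inside. Three thin leaves, 160 mm across in all, lie from 14 mm below to 1 mm above this point, so the hub's top 19 mm can be gripped across. Fitted: 95 mm above the fan's origin; lift by 75 mm to clear the shaft. On the wash tray's floor: 25 mm above the tray's origin. 77 to 154 g.
- nut: the nut; origin under its centre. Coarse left-hand thread with play: loosens clockwise from above, jams counter-clockwise. Tight: its x lies along the fan's x; starts 0.1 to 0.25 rad clockwise of that. Turns easily at constant height, sits on the hub when let go. Free at 1.75 to 2.35 rad clockwise of tight: lift 40 mm straight up. A stop at 2.45: pressed on it, it binds until let go.
- blade: the blade; origin under its hub, 20 mm below the centre point; same axes
- wash_tray: grey square open wash tray, empty, fixed, 210 x 210 mm outside, walls 5 mm thick and 30 mm high, floor 5 mm thick; origin under its centre, z up. It lies to the left or to the right of the fan.
- parts_tray: yellow parts tray, fixed, 220 (x) x 130 (y) mm outside, walls 5 mm thick and 35 mm high, floor 5 mm thick, with one wall across its middle making two bays; origin under its centre, z up. The heat sink fills the +x bay; the -x bay (centre 54 mm from the origin to -x) is empty. On the other side of the fan from the wash tray.
- heatsink: bystander, loose: finned heat sink, 70 x 70 x 40 mm, lying in the +x bay of the parts tray; origin under its centre
- spray_can: bystander, loose: blue upright spray can, 54 mm across, 180 mm tall; origin under its centre
- mug: bystander, loose: white mug, 76 mm across, 90 mm tall, handle to its +y; origin under its centre
- hard_drive: bystander, loose: silver hard drive lying flat, 147 (x) x 102 (y) x 26 mm; origin under its centre
- multimeter: bystander, loose: yellow multimeter lying flat, 180 (x) x 85 (y) x 45 mm; origin under its centre
- screwdriver: bystander, loose: red-handled screwdriver, 180 mm long, lying along its x
- brush: bystander, loose: hand brush, 170 mm long, lying along its x

How it is judged:
By the outcome, as a careful person would: the job done as asked, in the order asked, and still so for the second after the job is handed in, with the robot touching nothing.
It also fails if it takes over 69 s, if anything falls off the work surface, if the arm or the gripper's body presses on something with over 40 N, if the wrist force passes 120 N, or if a joint passes its speed limit or range.

ROBOT

A 6-joint arm with a two-finger parallel gripper is mounted at the origin on the work surface. World frame = base frame: x ahead of the robot, y to its left, z up, the work surface at z = 0. Lengths are in mm, angles in degrees, forces in N, time in s.
With the tool pointing down it reaches from about 425 to 1125 mm from the base axis. Payload 14.9 kg.
Tool frame: the origin (TCP) lies at the very end of the fingers, on their centre line; the grasp point (between the pads) lies r.tcp_to_grasp behind it (r.tcp_to_grasp is the distance from the TCP to the grasp point, in mm); z points along the fingers, y is the direction in which the jaws open and shut (so a half turn about z gives the same grasp; the last joint's range is limited). The gripper opens to 91 mm and grips with 3 to 60 N. Pads are 32 mm wide; open, the fingers measure 118 mm over their backs; the gripper's body (76 mm by 178 mm) begins 60 mm behind the grasp point.
Start: joints at [-75.648, 21.709, 99.362, -0, 58.929, -1.908], TCP at [195.999, -672.014, 213.932] pointing down, gripper open.
Joint ranges: [-158.91, 158.91], [-42.39, 125.64], [0.06, 152.35], [-60.88, 240.88], [17.5, 164.5], [-176.32, 176.32]. Speed limits (degrees/s): [108.29, 108.29, 136.94, 180, 180, 180].

INTERFACE

Orientations are given as a 3x3 rotation matrix whose columns are the frame's x, y, z axes.
In Python, from cell import r, cams, ticket gives the robot as it stands.
- The arm moves only by the tool carry_out, never from a script. Its argument "targets" is text: rows parted by semicolons, each of 7 numbers parted by spaces: the closure, from -1 (fully open) to 1 (shut), then the shift along the tool's x, y, z in m, then the turn, a rotation vector about the tool's x, y, z in rad. A call has 1 to 20 rows; each row is the pose to reach, as a shift and turn from the pose measured when the call began, along the tool's axes at that moment; what a row does not reach only later rows make up. A row lasts 1/10 s, in which the tool goes at most 50 mm and 8.59 degrees, less where a joint would pass 70% of its speed; a pose out of reach is approached as far as the arm can. A call with a gripper value outside its range is refused whole. The fingers move at their own pace and stop on an object; "force" is the grip in N (left out, the last holds). Time passes only in rows, so rows that repeat a pose let the fingers close. It gives the time, the measured TCP pose, the force and the opening at its end, in the units of the state.
- r.observe(): the state, without advancing time (a new reading comes with each control period).
- cams.get_image(name): name is "scene" or "top"; returns the picture (384x512x3 uint8, red, green, blue); there is no depth.
- cams.camera_info(name): a dict with "camera_matrix" (3x3 intrinsics, pixels), "xyz" and "attitude" of the camera in the world. Camera axes: x right, y down, z forward; pixel columns grow to the right and rows downward; lengths in mm; the calibration is good to about 2 mm. A picture is of the moment at which its call begins. camera_info takes no time and is no camera call.
- ticket.finish_job(): hands the job in, once; it reports no verdict.
The state is a dict: "time": time; "joint_positions": joint angles; "dq": joint speeds; "joint_torque": joint torques, N m; "position": TCP position; "tcp_rot": TCP orientation; "contact_force": force on the tool from outside, world axes, zero at the start; "torque": the same for the moment, N m; "gripper_width": finger opening in mm.
Only numpy, scipy, OpenCV 4.12 (cv2) and the standard library are available. Lean on these libraries where they do the work, as an engineer would, in place of code of your own. Each camera call takes 0.05 s, during which the arm holds its last target.

## Working session

There is one attempt and no reset: what is moved stays moved. The work goes in short steps, Python scripts to look and compute and a tool call to move; the robot and the scene stay as the last step left them, time stands still between calls to the robot, and variables do not carry over. Pictures are saved under pics/ and viewed, and the job is handed in when it is done.

Besides the shell and the picture viewer there is one more tool, called as name(argument=value, ...) on one line, values as JSON. carry_out: Moves the arm, as the interface text tells. Its arguments: {"type":"object","properties":{"targets":{"type":"string"},"force":{"type":"number"}},"required":["targets"]}

```bash
ls -la; mkdir -p pics; python3 - <<'E'
from cell import r,cams,ticket
import cv2
o=r.observe(); print(o); print(r.tcp_to_grasp)
for n in("scene","top"):
    print(n,cams.camera_info(n))
    cv2.imwrite(f"pics/{n}0.png",cams.get_image(n)[:,:,::-1])
E
```

```text
total 12
drwxr-xr-x  3 agent agent 4096 Dec  7 15:38 .
drwxr-xr-x 23 root  root  4096 Dec  7 15:38 ..
drwxr-xr-x  2 agent agent 4096 Dec  7 15:38 pics
{'time': 0.0, 'joint_positions': array([-7.56465768e+01,  2.17407550e+01,  9.93969682e+01, -1.38005080e-03,
        5.89296876e+01, -1.90925719e+00]), 'dq': array([ 0.00158683,  0.04571512,  0.01794997,  0.05413934,  0.02676066,
       -0.01420095]), 'joint_torque': array([ 3.16707898e-03, -7.63729548e+01, -4.34359324e+01,  6.52095443e-02,
        4.24008840e-02, -1.13841484e-04]), 'position': array([ 195.89838131, -671.59068146,  213.24917903]), 'tcp_rot': array([[ 9.59984419e-01,  2.80053242e-01, -3.11654156e-04],
       [ 2.80053415e-01, -9.59983748e-01,  1.13470052e-03],
       [ 1.85936348e-05, -1.17657463e-03, -9.99999308e-01]]), 'contact_force': array([ 0.60417493, -0.28736863, -0.4585028 ]), 'torque': array([-0.02438192, -0.03874861,  0.00999044]), 'gripper_width': 91.62096704205963}
18.8
scene {'camera_matrix': array([[363.6281941 ,   0.        , 260.38651231],
       [  0.        , 363.6281941 , 192.14600684],
       [  0.        ,   0.        ,   1.        ]]), 'xyz': array([1138.35114474,  433.87120186, 1045.97611846]), 'attitude': array([[-0.62587396,  0.60917408, -0.48702025],
       [ 0.77978758,  0.50045308, -0.37613568],
       [ 0.01459868, -0.61518587, -0.78824693]])}
top {'camera_matrix': array([[495.39453871,   0.        , 257.77996197],
       [  0.        , 495.39453871, 183.90309695],
       [  0.        ,   0.        ,   1.        ]]), 'xyz': array([3.92354128e+02, 1.66788446e+00, 1.71900335e+03]), 'attitude': array([[-0.01560306, -0.99440555,  0.10447078],
       [-0.99987542,  0.01526832, -0.00400316],
       [ 0.00238567, -0.10452023, -0.9945199 ]])}
```

View pics/scene0.png

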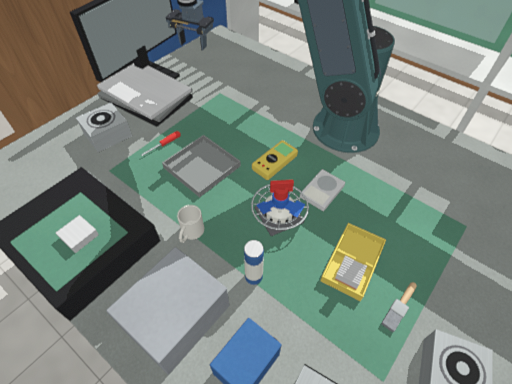

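View pics/top0.png

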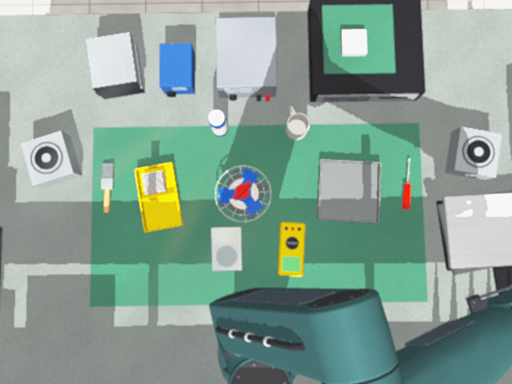

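The top view shows the fan at about (242,193), the yellow tray at (158,197) with its empty bay towards the robot, and the grey wash tray at (350,190). The can is at (217,122) and the mug at (297,124), both beyond the fan. I'll zoom in and segment.

```bash
cat > h.py <<'E'
import numpy as np, cv2
from cell import r,cams,ticket
def ray(n,px):
    c=cams.camera_info(n); K=c["camera_matrix"];R=np.array(c["attitude"])
    d=R@np.linalg.inv(K)@np.array([px[0],px[1],1.]); return np.array(c["xyz"]),d
def onz(n,px,z):
    o,d=ray(n,px); return o+d*(z-o[2])/d[2]
def tri(p1,p2):
    o1,d1=ray("scene",p1);o2,d2=ray("top",p2)
    s=np.linalg.lstsq(np.c_[d1,-d2],o2-o1,rcond=None)[0]
    a=o1+s[0]*d1;b=o2+s[1]*d2; return (a+b)/2,np.linalg.norm(a-b)
def proj(n,p):
    c=cams.camera_info(n); q=np.array(c["attitude"]).T@(np.array(p)-c["xyz"]); q=c["camera_matrix"]@q; return q[:2]/q[2]
def mask(img,lo,hi,roi):
    h=cv2.cvtColor(img,cv2.COLOR_RGB2HSV); m=cv2.inRange(h,lo,hi)
    k=np.zeros_like(m);x0,y0,x1,y1=roi;k[y0:y1,x0:x1]=255
    return m&k
def red(img,roi):
    return mask(img,(0,140,80),(8,255,255),roi)|mask(img,(172,140,80),(180,255,255),roi)
def crop(img,roi,f,name):
    x0,y0,x1,y1=roi
    cv2.imwrite(name,cv2.resize(img[y0:y1,x0:x1,::-1],None,fx=f,fy=f,interpolation=cv2.INTER_CUBIC))
E
python3 - <<'E'
from h import *
s=cv2.imread("pics/scene0.png")[:,:,::-1].copy();t=cv2.imread("pics/top0.png")[:,:,::-1].copy()
crop(t,(200,150,284,234),7,"pics/t_fan.png");crop(s,(235,165,325,245),8,"pics/s_fan.png")
crop(t,(125,150,195,240),6,"pics/t_pt.png");crop(t,(305,145,395,230),7,"pics/t_wt.png")
crop(s,(310,210,400,310),6,"pics/s_pt.png");crop(s,(150,125,250,205),7,"pics/s_wt.png")
E
```

```text
(no output)
```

View pics/t_fan.png

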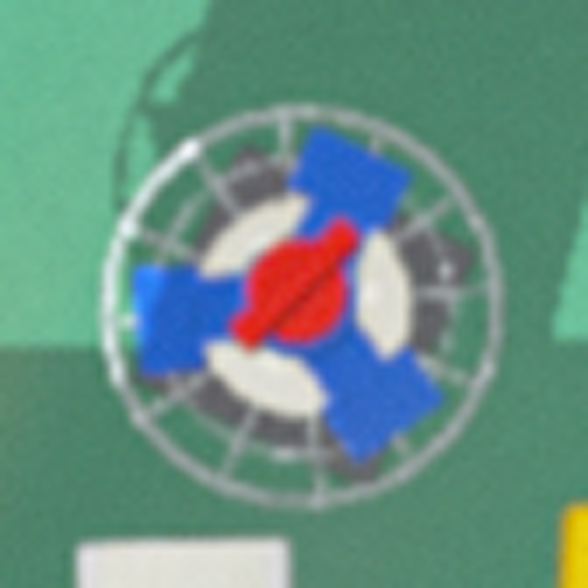

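View pics/s_fan.png

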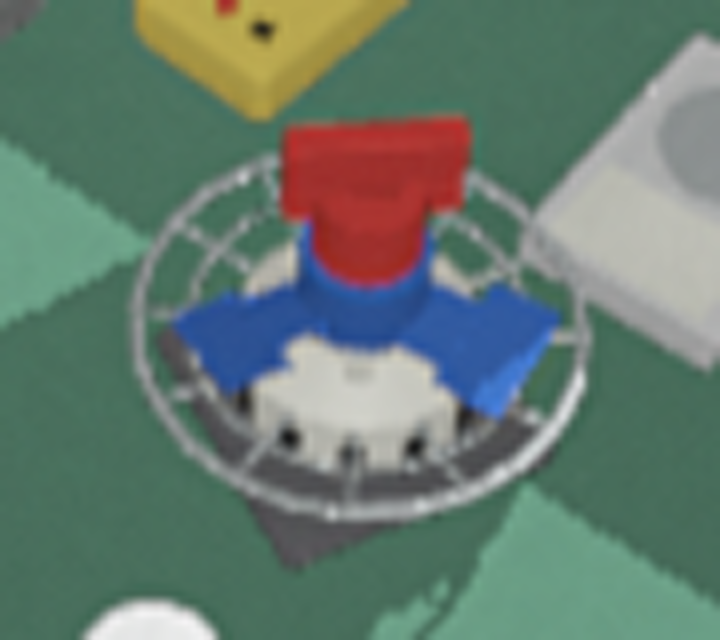

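View pics/t_pt.png

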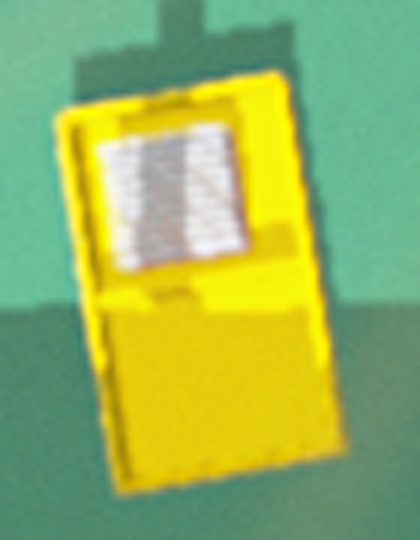

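View pics/t_wt.png

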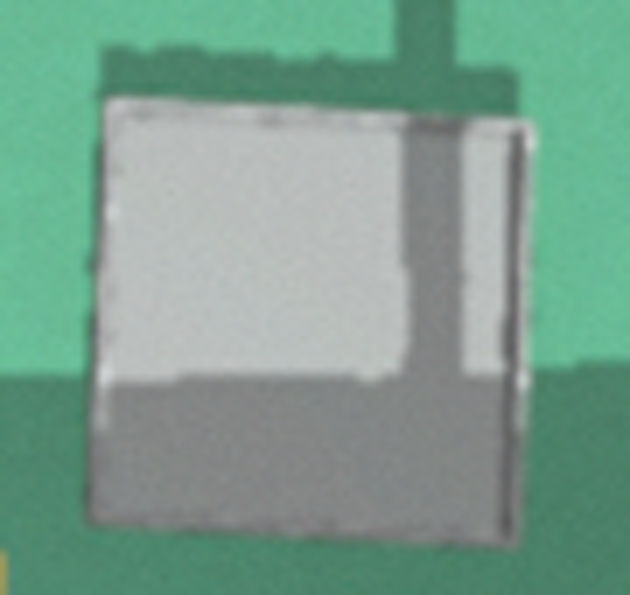

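View pics/s_pt.png

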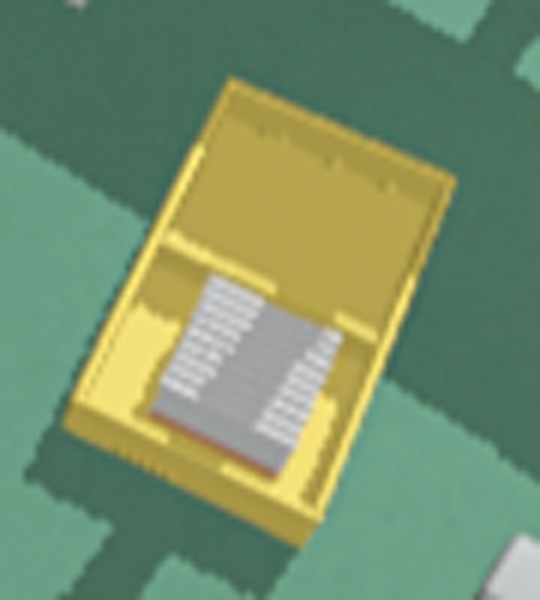

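View pics/s_wt.png

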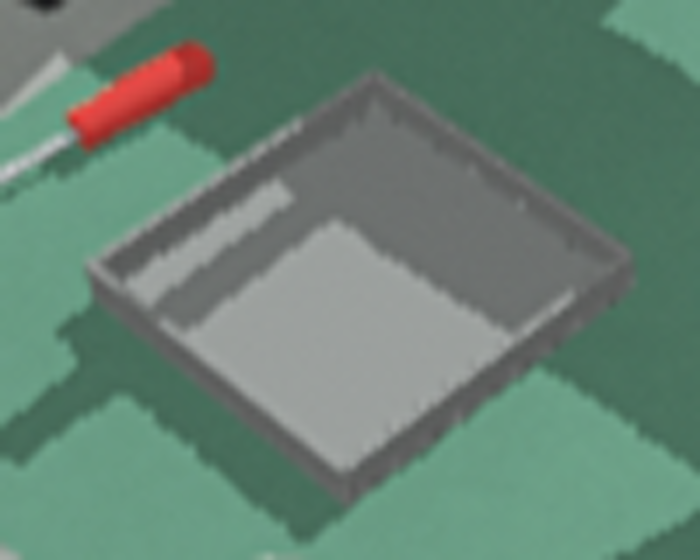

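```bash
python3 - <<'E'
from h import *
s=cv2.imread("pics/scene0.png")[:,:,::-1].copy();t=cv2.imread("pics/top0.png")[:,:,::-1].copy()
# nut bar ends: top view and scene view
mt=red(t,(225,170,262,215)); ms=red(s,(262,172,300,210))
for n,m in(("top",mt),("scene",ms)):
    c=max(cv2.findContours(m,0,2)[0],key=cv2.contourArea); print(n,cv2.contourArea(c),cv2.minAreaRect(c)); 
    ys,xs=np.nonzero(m); 
    if n=="top":
        p=np.c_[xs,ys].astype(float); d=p-p.mean(0); w,v=np.linalg.eigh(np.cov(d.T)); a=v[:,1]; q=d@a
        e1=p[q>q.max()-2].mean(0);e2=p[q<q.min()+2].mean(0);print("ends",e1,e2,p.mean(0))
        for z in (165,185): A,B=onz(n,e1,z)[:2],onz(n,e2,z)[:2]; print(z,A,B,(A+B)/2,np.linalg.norm(A-B),np.degrees(np.arctan2(*(A-B)[::-1])))
    else:
        for x in range(xs.min(),xs.max()+1): print(x,ys[xs==x].min(),ys[xs==x].max(),end="; ")
        print()
# triangulate nut bar ends top edge by hand-read corners (crop -> px)
S=lambda u,v:(235+u/8-.5+.0625,165+v/8-.5+.0625); T=lambda u,v:(200+u/7-.43,150+v/7-.43)
def rep(n,p1,p2): print(n,*[np.round(x,1) for x in tri(p1,p2)])
c=(S(376,128),T(295,285)); rep("bar top mid",*c)
# ring
rep("ring left/right mid",S(361,335),T(303.5,305)); 
print("ring c z63",onz("top",T(303.5,305),63),onz("scene",S(361,335),63))
a,b=onz("top",T(105,305),63),onz("top",T(502,305),63);print("diam",np.linalg.norm(a-b))
print("nut c from bar at 185",onz("top",T(297,282),185))
P=lambda u,v:(125+u/6-.42,150+v/6-.42); Q=lambda u,v:(310+u/6-.42,210+v/6-.42)
for i,(p,q) in enumerate([((58,115),(320,520)),((280,70),(70,405)),((347,452),(232,80)),((118,492),(455,180))]): rep("pt%d"%i,Q(*q),P(*p)); print(onz("top",P(*p),35)[:2])
P=lambda u,v:(305+u/7-.43,145+v/7-.43); Q=lambda u,v:(150+u/7-.43,125+v/7-.43)
for i,(p,q) in enumerate([((103,97),(345,482)),((532,120),(90,265)),((518,545),(375,75)),((90,522),(632,258))]): rep("wt%d"%i,Q(*q),P(*p)); print(onz("top",P(*p),30)[:2])
# can/mug
print("can top",onz("top",(217,117),180),"mug",onz("top",(297,125),90))
E
```

```text
top 147.0 ((241.87057495117188, 190.08236694335938), (13.232759475708008, 18.872953414916992), 12.52880859375)
ends [234.66666667 197.33333333] [248.83333333 183.        ] [241.93063584 190.80346821]
165 [514.24876369  68.75536084] [558.89425646  23.58825214] [536.57151008  46.17180649] 63.50817060113804 134.66723983842323
185 [512.67998155  67.89194602] [556.75088749  23.30613733] [534.71543452  45.59904168] 62.69082139236941 134.6672398384232
scene 318.0 ((281.5, 189.5), (19.0, 23.0), 90.0)
270 186 190; 271 181 191; 272 181 191; 273 181 191; 274 181 195; 275 181 197; 276 181 198; 277 181 198; 278 181 199; 279 181 199; 280 181 199; 281 180 199; 282 180 199; 283 180 199; 284 180 198; 285 180 198; 286 180 197; 287 180 195; 288 180 191; 289 180 190; 290 180 190; 291 180 190; 292 180 190; 293 181 183; 
bar top mid [533.4  46.4 189.7] 1.9
ring left/right mid [535.1  47.7  57.2] 5.3
ring c z63 [535.92034023  45.30488517  63.        ] [537.29189538  52.28753085  63.        ]
diam 190.22936724856768
nut c from bar at 185 [535.64018675  44.84901952 185.        ]
pt0 [626.6 418.3  39.4] 4.2
[627.97323224 417.37664635]
pt1 [651.  292.3  36.2] 3.9
[652.01448577 290.71336913]
pt2 [432.1 255.4  36.2] 7.0
[433.50829294 252.33206188]
pt3 [412.4 382.4  38.2] 3.6
[413.0367889  381.34261649]
wt0 [ 653.6 -217.    29.6] 4.1
[ 654.83280966 -218.54263939]
wt1 [ 637.3 -426.    32.7] 7.2
[ 640.17074539 -429.47425127]
wt2 [ 430.7 -412.9   29.1] 3.3
[ 431.68917096 -414.00074275]
wt3 [ 445.2 -205.1   29.5] 2.9
[ 446.07318178 -206.2488168 ]
can top [769.10013275 121.32701768 180.        ] mug [ 759.78143713 -139.31286167   90.        ]
```

```bash
cat >> h.py <<'E'
from scipy.spatial.transform import Rotation as Ro
def st():
    o=r.observe(); R=np.array(o["tcp_rot"]); print("t",round(o["time"],2),"p",np.round(o["position"],1),"yaw",round(np.degrees(np.arctan2(R[1,0],R[0,0])),2),"tilt",np.round(R[:2,2],4),"F",np.round(o["contact_force"],1),"M",np.round(o["torque"],2),"w",round(o["gripper_width"],1),"j",np.round(o["joint_positions"],1))
    return o
def to(x,y,z,yaw):
    o=st(); R=np.array(o["tcp_rot"]); c,s=np.cos(np.radians(yaw)),np.sin(np.radians(yaw))
    G=np.array([[c,s,0],[s,-c,0],[0,0,-1.]])
    print("shift",np.round(R.T@(np.array([x,y,z])-o["position"])/1000,4),"rot",np.round(Ro.from_matrix(R.T@G).as_rotvec(),4))
E
python3 - <<'E'
from h import *
a,b=onz("scene",(270.6,181.2),185)[:2],onz("scene",(293.3,180),185)[:2]; print("scene edge",a,b,np.linalg.norm(a-b),np.degrees(np.arctan2(*(b-a)[::-1])))
to(535,45.5,225,134.5)
E
```

```text
scene edge [553.11057853  20.57456497] [504.71197627  71.82101926] 70.48846556019696 133.36293437335286
t 0.1 p [ 195.9 -671.7  213.3] yaw 16.26 tilt [-0.0002  0.001 ] F [ 0.2 -0.6  0.3] M [-0.01 -0.04 -0.02] w 91.2 j [-75.6  21.7  99.4   0.   58.9  -1.9]
shift [ 0.5263 -0.5936 -0.011 ] rot [-6.0000e-04 -1.0000e-03 -2.0637e+00]
```

carry_out(targets="-1 0.1 -0.11 -0.011 0 0 -0.4; -1 0.2 -0.22 -0.011 0 0 -0.8; -1 0.3 -0.33 -0.011 0 0 -1.2; -1 0.4 -0.45 -0.011 0 0 -1.6; -1 0.48 -0.54 -0.011 0 0 -2.07; -1 0.526 -0.594 -0.011 0 0 -2.07; -1 0.526 -0.594 -0.011 0 0 -2.07; -1 0.526 -0.594 -0.011 0 0 -2.07; -1 0.526 -0.594 -0.011 0 0 -2.07; -1 0.526 -0.594 -0.011 0 0 -2.07; -1 0.526 -0.594 -0.011 0 0 -2.07; -1 0.526 -0.594 -0.011 0 0 -2.07; -1 0.526 -0.594 -0.011 0 0 -2.07; -1 0.526 -0.594 -0.011 0 0 -2.07; -1 0.526 -0.594 -0.011 0 0 -2.07; -1 0.526 -0.594 -0.011 0 0 -2.07; -1 0.526 -0.594 -0.011 0 0 -2.07; -1 0.526 -0.594 -0.011 0 0 -2.07; -1 0.526 -0.594 -0.011 0 0 -2.07; -1 0.526 -0.594 -0.011 0 0 -2.07", force=20)

```text
time: 2.1
position: [534.1, 44.9, 224.9]
tcp_rot: [[-0.704, 0.71, -0.0], [0.71, 0.704, 0.001], [0.001, 0.0, -1.0]]
contact_force: [-0.1, -0.9, 0.0]
gripper_width: 91.1
```

```bash
python3 - <<'E'
from h import *
to(535,45.5,158.5,134)
s=cams.get_image("scene"); cv2.imwrite("pics/s1.png",s[:,:,::-1]); crop(s,(225,110,345,250),4,"pics/s1c.png")
E
```

```text
t 2.1 p [534.1  44.9 224.9] yaw 134.78 tilt [-0.0005  0.0009] F [-0.1 -0.9  0. ] M [ 0.03 -0.17 -0.01] w 91.1 j [ 2.30e+00  6.10e+00  1.18e+02  1.00e-01  5.60e+01 -4.25e+01]
shift [-0.0002  0.0011  0.0664] rot [ 0.0003 -0.001   0.0137]
```

View pics/s1c.png

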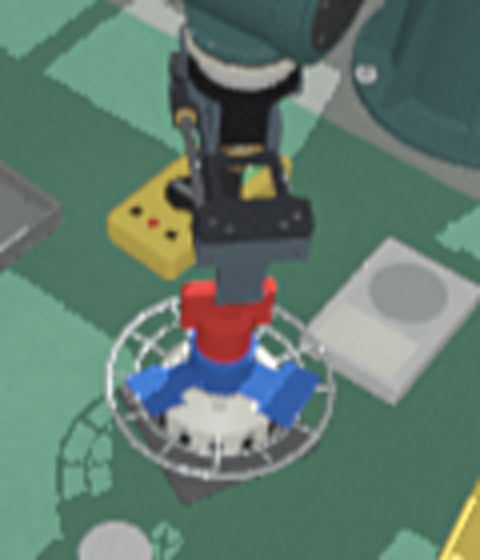

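```bash
python3 - <<'E'
from h import *
f=lambda p:np.round((proj("scene",p)-[225,110])*4,0)
print("finger tip near",f([534+.71*52,45+.7*52,225]),"bar top mid",f([535,45.5,185]), "shift if nut 2mm:",f([533.6,47,185]))
E
```

```text
finger tip near [236. 305.] bar top mid [222. 287.] shift if nut 2mm: [225. 287.]
```

```bash
python3 - <<'E'
from h import *
to(534.2,46.3,160,134)
E
```

```text
t 2.15 p [534.2  44.9 225. ] yaw 134.78 tilt [-0.0003  0.0009] F [ 0.4 -1.   0.6] M [ 0.02 -0.15 -0.04] w 91.2 j [ 2.300e+00  6.100e+00  1.179e+02  1.000e-01  5.600e+01 -4.250e+01]
shift [0.001  0.0009 0.065 ] rot [ 0.0005 -0.0009  0.0136]
```

carry_out(targets="-1 0.001 0.001 0.015 0 0 0.01; -1 0.001 0.001 0.03 0 0 0.01; -1 0.001 0.001 0.045 0 0 0.01; -1 0.001 0.001 0.055 0 0 0.01; -1 0.001 0.001 0.065 0 0 0.01; -1 0.001 0.001 0.065 0 0 0.01; -1 0.001 0.001 0.065 0 0 0.01")

```text
time: 2.85
position: [534.3, 46.4, 159.9]
tcp_rot: [[-0.697, 0.717, -0.001], [0.717, 0.697, 0.001], [0.001, 0.0, -1.0]]
contact_force: [0.6, 0.3, -0.5]
gripper_width: 91.3
```

```bash
python3 - <<'E'
from h import *
to(534.2,46.3,160,134)
s=cams.get_image("scene"); crop(s,(225,110,345,250),4,"pics/s2c.png")
E
```

```text
t 2.85 p [534.3  46.4 159.9] yaw 134.21 tilt [-0.0005  0.0009] F [ 0.6  0.3 -0.5] M [ 0.1  -0.22 -0.  ] w 91.3 j [ 2.400e+00  1.140e+01  1.198e+02  1.000e-01  4.880e+01 -4.180e+01]
shift [ 0.     -0.0001 -0.0001] rot [ 0.0002 -0.001   0.0037]
```

View pics/s2c.png

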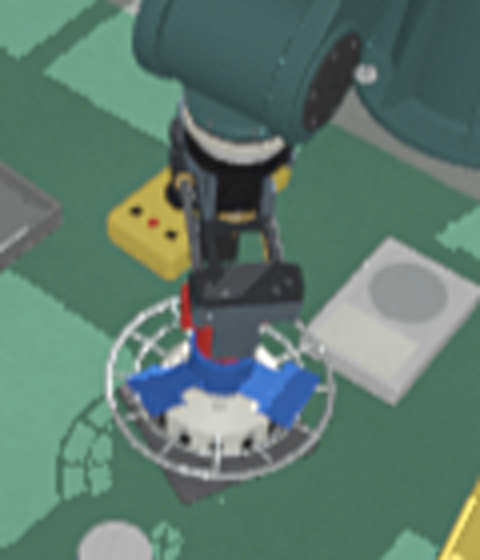

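The fingers straddle the bar, so I'll close on it.

carry_out(targets="1 0 0 0 0 0 0; 1 0 0 0 0 0 0; 1 0 0 0 0 0 0; 1 0 0 0 0 0 0; 1 0 0 0 0 0 0; 1 0 0 0 0 0 0; 1 0 0 0 0 0 0; 1 0 0 0 0 0 0; 1 0 0 0 0 0 0; 1 0 0 0 0 0 0", force=20)

```text
time: 3.9
position: [534.5, 46.4, 160.3]
tcp_rot: [[-0.697, 0.717, 0.0], [0.717, 0.697, 0.001], [0.001, 0.001, -1.0]]
contact_force: [1.3, 0.2, -0.2]
gripper_width: 14.0
```

```bash
python3 - <<'E'
from h import *
st()
s=cams.get_image("scene"); crop(s,(225,110,345,250),4,"pics/s3c.png")
s=cams.get_image("top"); crop(s,(200,130,300,240),5,"pics/t3c.png")
E
```

```text
t 3.9 p [534.5  46.4 160.3] yaw 134.21 tilt [0.0001 0.0009] F [ 1.3  0.2 -0.2] M [ 0.1  -0.21 -0.03] w 14.0 j [ 2.400e+00  1.140e+01  1.198e+02  1.000e-01  4.880e+01 -4.180e+01]
```

View pics/s3c.png

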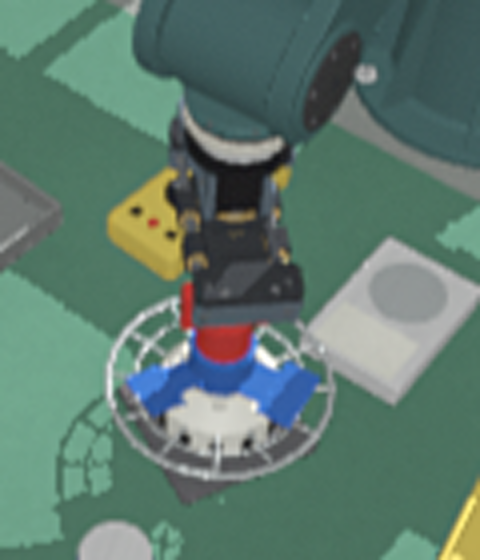

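Gripped: the opening reads 14.0 mm, which is the bar's thickness. Now a clockwise turn (+z of the tool), starting with a small trial.

carry_out(targets="1 0 0 0 0 0 0.05; 1 0 0 0 0 0 0.1; 1 0 0 0 0 0 0.17; 1 0 0 0 0 0 0.25; 1 0 0 0 0 0 0.33; 1 0 0 0 0 0 0.4; 1 0 0 0 0 0 0.4")

```text
time: 4.7
position: [534.5, 46.4, 160.3]
tcp_rot: [[-0.362, 0.932, 0.0], [0.932, 0.362, 0.001], [0.001, 0.0, -1.0]]
contact_force: [-0.1, 0.5, 0.5]
gripper_width: 13.8
```

```bash
python3 - <<'E'
from h import *
st()
E
```

```text
t 4.7 p [534.5  46.4 160.3] yaw 111.23 tilt [0.     0.0009] F [-0.1  0.5  0.5] M [ 0.01 -0.1   0.04] w 13.8 j [ 2.400e+00  1.140e+01  1.198e+02  1.000e-01  4.880e+01 -1.880e+01]
```

carry_out(targets="1 0 0 0 0 0 0.1; 1 0 0 0 0 0 0.2; 1 0 0 0 0 0 0.3; 1 0 0 0 0 0 0.4; 1 0 0 0 0 0 0.5; 1 0 0 0 0 0 0.6; 1 0 0 0 0 0 0.7; 1 0 0 0 0 0 0.8; 1 0 0 0 0 0 0.9; 1 0 0 0 0 0 1.0; 1 0 0 0 0 0 1.1; 1 0 0 0 0 0 1.2; 1 0 0 0 0 0 1.3; 1 0 0 0 0 0 1.38; 1 0 0 0 0 0 1.43; 1 0 0 0 0 0 1.45; 1 0 0 0 0 0 1.45")

```text
time: 6.4
position: [533.8, 46.2, 160.3]
tcp_rot: [[0.881, 0.473, -0.002], [0.473, -0.881, 0.001], [-0.001, -0.001, -1.0]]
contact_force: [-6.3, -1.1, 6.1]
gripper_width: 13.8
```

```bash
python3 - <<'E'
from h import *
st()
s=cams.get_image("scene"); crop(s,(225,110,345,250),4,"pics/s4c.png")
E
```

```text
t 6.4 p [533.8  46.2 160.3] yaw 28.26 tilt [-0.0018  0.0006] F [-6.3 -1.1  6.1] M [-0.38  1.21  0.02] w 13.8 j [  2.4  11.4 119.8   0.   48.9  64.1]
```

View pics/s4c.png

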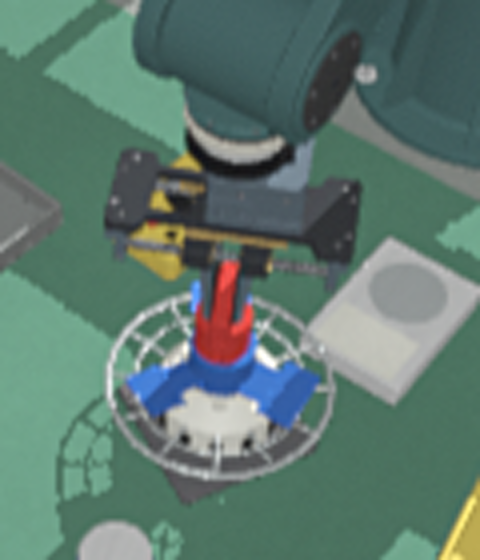

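Force at the wrist is −6 N in x, so the tool axis sits slightly off the shaft axis. I'll relieve that before lifting.

carry_out(targets="1 -0.0006 -0.0002 0 0 0 0; 1 -0.0012 -0.0004 0 0 0 0; 1 -0.0012 -0.0004 0 0 0 0")

```text
time: 6.75
position: [532.5, 46.1, 160.3]
tcp_rot: [[0.88, 0.475, -0.002], [0.475, -0.88, 0.001], [-0.001, -0.001, -1.0]]
contact_force: [-0.5, 0.8, 0.6]
gripper_width: 13.9
```

```bash
python3 - <<'E'
from h import *
st()
E
```

```text
t 6.75 p [532.5  46.1 160.3] yaw 28.33 tilt [-0.0015  0.0007] F [-0.5  0.8  0.6] M [ 0.18 -0.05  0.04] w 13.9 j [2.40e+00 1.13e+01 1.20e+02 1.00e-01 4.88e+01 6.41e+01]
```

carry_out(targets="1 0 0 -0.002 0 0 0; 1 0 0 -0.004 0 0 0; 1 0 0 -0.006 0 0 0; 1 0 0 -0.006 0 0 0")

```text
time: 7.15
position: [532.7, 46.1, 166.6]
tcp_rot: [[0.88, 0.475, -0.001], [0.475, -0.88, 0.001], [-0.001, -0.001, -1.0]]
contact_force: [-0.6, -0.1, -0.9]
gripper_width: 14.0
```

```bash
python3 - <<'E'
from h import *
st()
E
```

```text
t 7.15 p [532.7  46.1 166.6] yaw 28.34 tilt [-0.0012  0.0008] F [-0.6 -0.1 -0.9] M [ 0.14 -0.03  0.02] w 14.0 j [2.400e+00 1.070e+01 1.198e+02 1.000e-01 4.950e+01 6.400e+01]
```

carry_out(targets="1 0 0 -0.005 0 0 0; 1 0 0 -0.012 0 0 0; 1 0 0 -0.02 0 0 0; 1 0 0 -0.03 0 0 0; 1 0 0 -0.042 0 0 0; 1 0 0 -0.054 0 0 0; 1 0 0 -0.065 0 0 0; 1 0 0 -0.07 0 0 0; 1 0 0 -0.07 0 0 0")

```text
time: 8.05
position: [533.2, 46.0, 237.5]
tcp_rot: [[0.88, 0.475, 0.0], [0.475, -0.88, 0.001], [0.001, -0.001, -1.0]]
contact_force: [-0.3, 0.6, -1.0]
gripper_width: 14.0
```

```bash
python3 - <<'E'
from h import *
st()
s=cams.get_image("scene"); crop(s,(225,90,345,250),4,"pics/s5c.png")
# parts tray frame from measured corners (top rays on z=35 and triangulated)
A=np.array([[627.97,417.38],[652.01,290.71],[433.51,252.33],[413.04,381.34]]);B=np.array([[626.6,418.3],[651,292.3],[432.1,255.4],[412.4,382.4]])
for C in(A,B):
    c=C.mean(0); ax=(C[0]+C[1]-C[2]-C[3])/2; ay=(C[0]+C[3]-C[1]-C[2])/2
    L=np.linalg.norm(ax);print(c,L,np.linalg.norm(ay),np.degrees(np.arctan2(ax[1],ax[0])),"bay",c-54*ax/L)
W=np.array([[654.8,-218.5],[640.2,-429.5],[431.7,-414],[446.1,-206.2]]);V=np.array([[653.6,-217],[637.3,-426],[430.7,-412.9],[445.2,-205.1]])
for C in(W,V): print("wash",C.mean(0),[round(np.linalg.norm(C[i]-C[i-1]),1) for i in range(4)])
E
```

```text
t 8.05 p [533.2  46.  237.5] yaw 28.34 tilt [0.0002 0.0008] F [-0.3  0.6 -1. ] M [ 0.02 -0.04 -0.02] w 14.0 j [2.400e+00 5.000e+00 1.176e+02 1.000e-01 5.740e+01 6.410e+01]
[531.6325 335.44  ] 219.88627816441843 129.7626703832809 9.742694457526762 bay [478.41130722 326.30191273]
[530.525 337.1  ] 219.58793796563594 128.40736933681026 9.54167919261777 bay [477.27207496 328.14868866]
wash [ 543.2  -317.05] [np.float64(209.1), np.float64(211.5), np.float64(209.1), np.float64(208.3)]
wash [ 541.7  -315.25] [np.float64(208.7), np.float64(209.6), np.float64(207.0), np.float64(208.3)]
```

View pics/s5c.png

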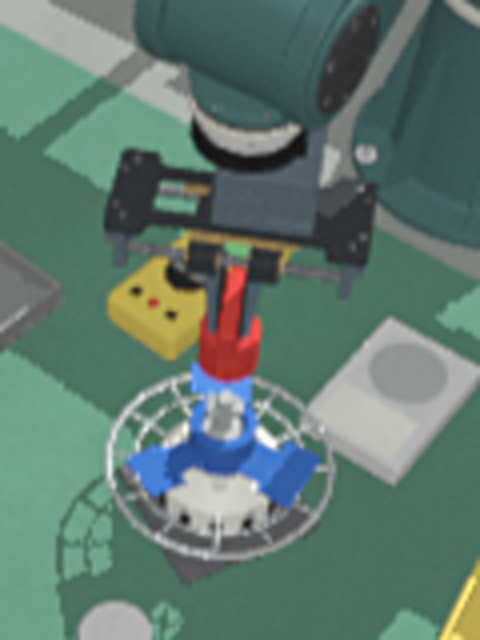

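The nut is clear of the shaft, which now shows bare with the blade in place. Both trays' measured sizes match the text: 219.7 × 129 mm and about 209 mm square. Next, over the empty bay.

```bash
python3 - <<'E'
from h import *
to(477.5,327,150,10)
E
```

```text
t 8.1 p [532.8  46.  236.8] yaw 28.34 tilt [-0.0008  0.0008] F [ 0.2 -0.1 -1.1] M [ 0.01 -0.    0.  ] w 14.0 j [2.400e+00 5.100e+00 1.176e+02 1.000e-01 5.730e+01 6.410e+01]
shift [ 0.0847 -0.2735  0.0871] rot [-0.001   0.0005  0.32  ]
```

carry_out(targets="1 0.002 -0.007 0 0 0 0.01; 1 0.007 -0.022 0 0 0 0.03; 1 0.014 -0.045 0 0 0 0.06; 1 0.022 -0.07 0 0 0 0.09; 1 0.03 -0.097 0 0 0 0.12; 1 0.039 -0.125 0 0 0 0.15; 1 0.047 -0.152 0.005 0 0 0.18; 1 0.056 -0.18 0.015 0 0 0.22; 1 0.064 -0.205 0.03 0 0 0.26; 1 0.071 -0.23 0.045 0 0 0.29; 1 0.078 -0.252 0.06 0 0 0.32; 1 0.082 -0.266 0.075 0 0 0.32; 1 0.085 -0.273 0.085 0 0 0.32; 1 0.085 -0.273 0.087 0 0 0.32; 1 0.085 -0.273 0.087 0 0 0.32")

```text
time: 9.6
position: [478.0, 326.1, 149.8]
tcp_rot: [[0.985, 0.174, -0.001], [0.174, -0.985, 0.0], [-0.001, -0.0, -1.0]]
contact_force: [0.4, -0.2, -1.7]
gripper_width: 14.2
```

```bash
python3 - <<'E'
from h import *
to(477.5,327,60,10)
s=cams.get_image("scene"); crop(s,(290,120,420,310),4,"pics/s6c.png")
s=cams.get_image("top"); crop(s,(110,130,230,260),5,"pics/t6c.png")
E
```

```text
t 9.6 p [478.  326.1 149.8] yaw 10.01 tilt [-0.0014  0.0002] F [ 0.4 -0.2 -1.7] M [-0.03  0.   -0.02] w 14.2 j [3.200e+01 1.600e+01 1.153e+02 1.000e-01 4.880e+01 1.119e+02]
shift [-0.0002 -0.0009  0.0898] rot [-0.0005  0.0013  0.0002]
```

View pics/s6c.png

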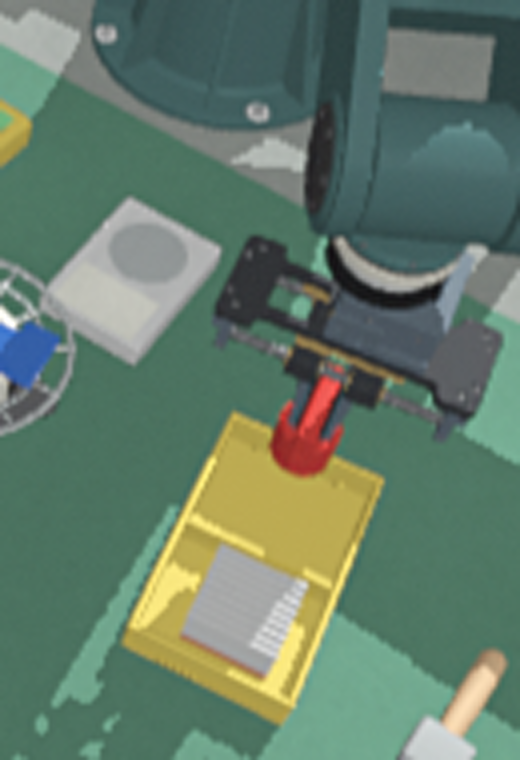

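View pics/t6c.png

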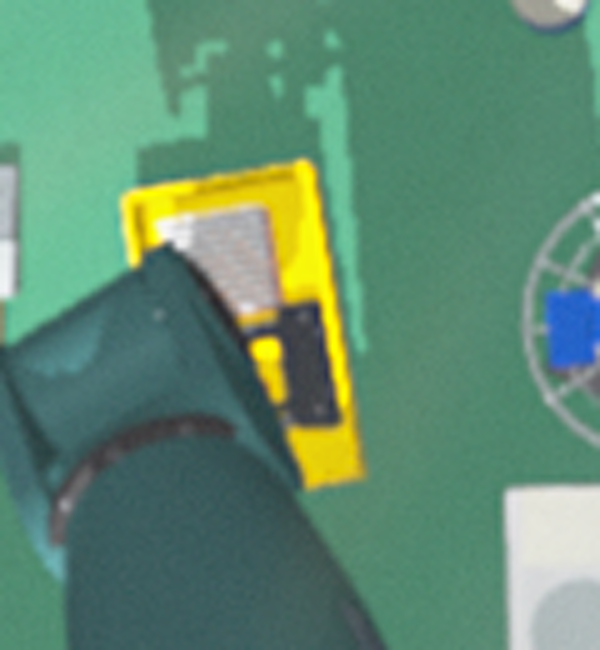

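carry_out(targets="1 0 -0.001 0.01 0 0 0; 1 0 -0.001 0.025 0 0 0; 1 0 -0.001 0.04 0 0 0; 1 0 -0.001 0.055 0 0 0; 1 0 -0.001 0.07 0 0 0; 1 0 -0.001 0.08 0 0 0; 1 0 -0.001 0.088 0 0 0; 1 0 -0.001 0.092 0 0 0; 1 0 -0.001 0.092 0 0 0")

```text
time: 10.6
position: [478.2, 327.2, 58.2]
tcp_rot: [[0.985, 0.173, -0.001], [0.173, -0.985, 0.001], [-0.0, -0.001, -1.0]]
contact_force: [-1.0, 0.5, 0.3]
gripper_width: 13.8
```

```bash
python3 - <<'E'
from h import *
st()
s=cams.get_image("scene"); crop(s,(290,120,420,310),4,"pics/s7c.png")
E
```

```text
t 10.6 p [478.2 327.2  58.2] yaw 9.97 tilt [-0.0006  0.0008] F [-1.   0.5  0.3] M [-0.    0.02  0.  ] w 13.8 j [3.210e+01 2.440e+01 1.162e+02 1.000e-01 3.940e+01 1.120e+02]
```

View pics/s7c.png

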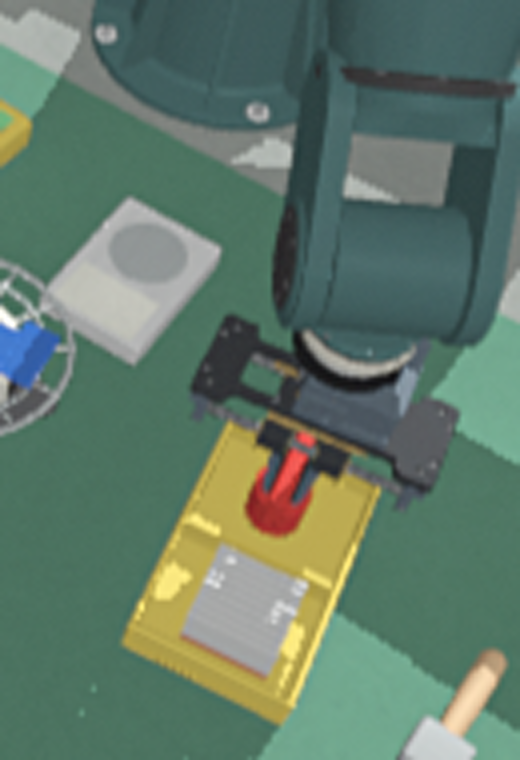

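carry_out(targets="1 0 0 0.002 0 0 0; 1 0 0 0.004 0 0 0; 1 0 0 0.005 0 0 0; 1 0 0 0.006 0 0 0; 1 0 0 0.007 0 0 0; 1 0 0 0.007 0 0 0")

```text
time: 11.25
position: [478.4, 327.3, 51.6]
tcp_rot: [[0.985, 0.173, -0.0], [0.173, -0.985, 0.001], [0.0, -0.001, -1.0]]
contact_force: [-0.2, 0.9, -1.1]
gripper_width: 14.0
```

```bash
python3 - <<'E'
from h import *
st()
E
```

```text
t 11.25 p [478.4 327.3  51.6] yaw 9.97 tilt [-0.0002  0.001 ] F [-0.2  0.9 -1.1] M [-0.    0.02 -0.01] w 14.0 j [3.210e+01 2.500e+01 1.162e+02 1.000e-01 3.880e+01 1.120e+02]
```

carry_out(targets="1 0 0 0.0005 0 0 0; 1 0 0 0.001 0 0 0; 1 0 0 0.0015 0 0 0; 1 0 0 0.0015 0 0 0")

```text
time: 11.65
position: [478.4, 327.4, 50.3]
tcp_rot: [[0.985, 0.173, -0.0], [0.173, -0.985, 0.001], [-0.0, -0.001, -1.0]]
contact_force: [-2.6, -0.2, 3.2]
gripper_width: 14.2
```

```bash
python3 - <<'E'
from h import *
st()
E
```

```text
t 11.65 p [478.4 327.4  50.3] yaw 9.97 tilt [-0.0003  0.001 ] F [-2.6 -0.2  3.2] M [-0.12  0.29 -0.02] w 14.2 j [3.210e+01 2.520e+01 1.162e+02 1.000e-01 3.860e+01 1.120e+02]
```

Contact with the floor shows at z = 50.3, where the geometry predicts it. Releasing gradually and retreating.

carry_out(targets="0.65 0 0 0 0 0 0; 0.6 0 0 0 0 0 0; 0.5 0 0 0 0 0 0; 0.2 0 0 0 0 0 0; 0 0 0 0 0 0 0; 0 0 0 0 0 0 0; 0 0 0 -0.01 0 0 0; 0 0 0 -0.03 0 0 0; 0 0 0 -0.06 0 0 0; -0.5 0 0 -0.1 0 0 0; -1 0 0 -0.14 0 0 0; -1 0 0 -0.16 0 0 0; -1 0 0 -0.16 0 0 0")

```text
time: 12.95
position: [479.9, 328.2, 214.3]
tcp_rot: [[0.985, 0.173, 0.005], [0.173, -0.985, 0.004], [0.005, -0.003, -1.0]]
contact_force: [0.2, -1.1, -1.0]
gripper_width: 74.5
```

```bash
python3 - <<'E'
from h import *
to(532.5,46.1,210,10)
s=cams.get_image("scene"); cv2.imwrite("pics/s8.png",s[:,:,::-1]); crop(s,(290,120,420,310),4,"pics/s8c.png");crop(s,(235,165,325,245),8,"pics/s8f.png")
t=cams.get_image("top"); cv2.imwrite("pics/t8.png",t[:,:,::-1]); crop(t,(200,150,284,234),7,"pics/t8f.png")
E
```

```text
t 12.95 p [479.9 328.2 214.3] yaw 9.98 tilt [0.0047 0.0041] F [ 0.2 -1.1 -1. ] M [-0.02  0.09 -0.03] w 74.5 j [3.200e+01 1.100e+01 1.135e+02 1.000e-01 5.520e+01 1.120e+02]
shift [0.003  0.2869 0.0034] rot [-0.0032 -0.0053 -0.0004]
```

View pics/s8c.png

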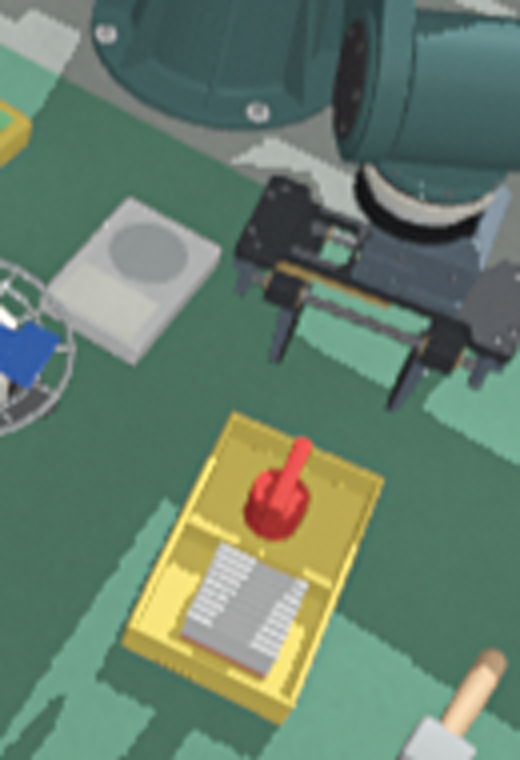

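View pics/s8f.png

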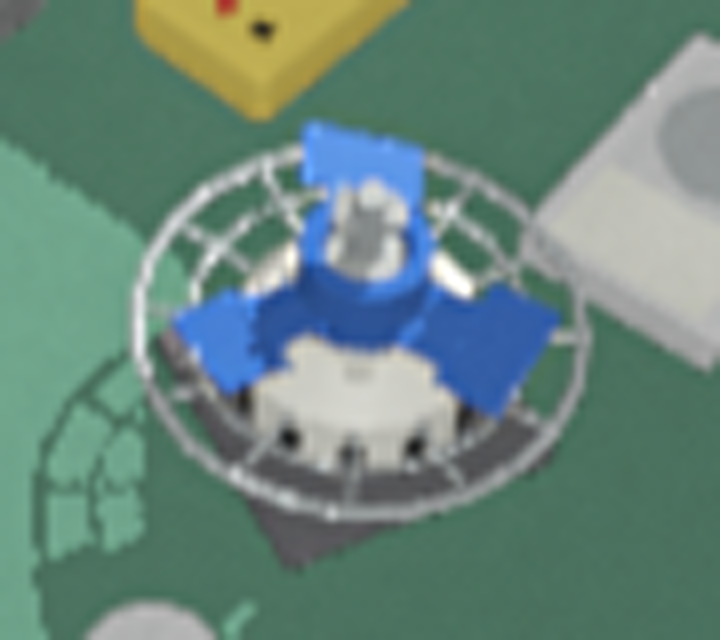

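View pics/t8f.png

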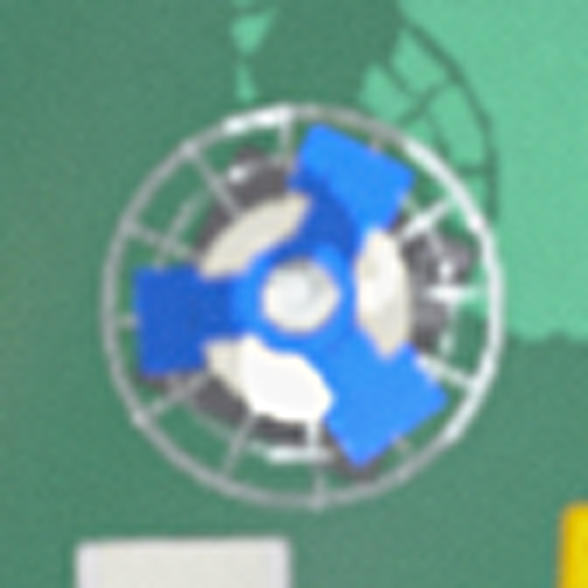

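The nut stands upright in the empty bay with its bar pointing along the tray. The blade is still on the bare shaft with its hub at (300,295) in the top crop. I'll check the hub's height by triangulation and plan the move.

```bash
python3 - <<'E'
from h import *
s=cv2.imread("pics/scene0.png")
S=lambda u,v:(235+u/8-.44,165+v/8-.44); T=lambda u,v:(200+u/7-.43,150+v/7-.43)
print(tri(S(369,246),T(300,296)), onz("top",T(300,296),115), onz("scene",S(369,246),115))
print("hub width scene px", np.linalg.norm(onz("scene",S(303,246),115)-onz("scene",S(437,246),115)))
print(np.round(proj("scene",[532.5,46.1,115]),1),S(369,246),np.round(proj("top",[532.5,46.1,115]),1),T(300,296))
E
```

```text
(array([534.26120977,  47.38832612, 117.30240412]), np.float64(4.5303007020164285)) [535.6302395   45.50702249 115.        ] [531.63466794  48.40146775 115.        ]
hub width scene px 54.15838587579697
[280.  195.1] (280.685, 195.31) [242.3 192.8] (242.42714285714285, 191.85571428571427)
```

carry_out(targets="-1 0 0.015 0 0 0 0; -1 0 0.04 0 0 0 0; -1 0.001 0.075 0 0 0 0; -1 0.002 0.115 0 0 0 0; -1 0.003 0.155 0 0 0 0; -1 0.003 0.195 0 0 0 0; -1 0.003 0.23 0 0 0 0; -1 0.003 0.26 0 0 0 0; -1 0.003 0.28 0.003 0 -0.004 0; -1 0.003 0.287 0.003 -0.003 -0.005 0; -1 0.003 0.287 0.003 -0.003 -0.005 0; -1 0.003 0.287 0.003 -0.003 -0.005 0")

```text
time: 14.25
position: [530.5, 45.4, 206.7]
tcp_rot: [[0.985, 0.173, -0.005], [0.173, -0.985, -0.002], [-0.005, 0.002, -1.0]]
contact_force: [-0.3, -0.3, 0.8]
gripper_width: 91.0
```

```bash
python3 - <<'E'
from h import *
to(532.5,46.1,99.5,10)
E
```

```text
t 14.25 p [530.5  45.4 206.7] yaw 9.97 tilt [-0.0049 -0.0024] F [-0.3 -0.3  0.8] M [-0.01  0.05  0.01] w 91.0 j [  2.4   7.3 118.8  -0.2  54.2  82.6]
shift [ 0.0026 -0.0006  0.1072] rot [ 0.0015  0.0052 -0.0005]
```

carry_out(targets="-1 0.002 0 0.01 0.001 0.005 0; -1 0.003 -0.001 0.03 0.001 0.005 0; -1 0.003 -0.001 0.05 0.001 0.005 0; -1 0.003 -0.001 0.07 0.001 0.005 0; -1 0.003 -0.001 0.085 0.001 0.005 0; -1 0.003 -0.001 0.092 0.001 0.005 0; -1 0.003 -0.001 0.092 0.001 0.005 0; -1 0.003 -0.001 0.092 0.001 0.005 0")

```text
time: 15.05
position: [533.2, 46.8, 115.1]
tcp_rot: [[0.985, 0.173, 0.0], [0.173, -0.985, -0.0], [0.0, 0.001, -1.0]]
contact_force: [1.1, -0.0, 0.3]
gripper_width: 91.3
```

```bash
python3 - <<'E'
from h import *
to(532.5,46.1,99.5,10)
s=cams.get_image("scene"); crop(s,(225,90,345,250),4,"pics/s9c.png")
E
```

```text
t 15.05 p [533.2  46.8 115.1] yaw 9.99 tilt [ 0.0004 -0.0005] F [ 1.1 -0.   0.3] M [ 0.01 -0.05  0.03] w 91.3 j [  2.5  15.5 120.8  -0.   43.7  82.6]
shift [-0.0008  0.0006  0.0156] rot [ 0.0005 -0.0003 -0.0002]
```

View pics/s9c.png

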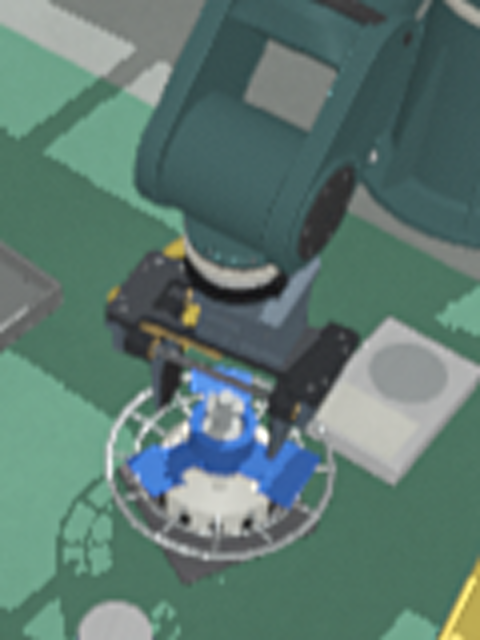

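Fingers straddle the hub symmetrically. Last 15 mm down, then close.

carry_out(targets="-1 -0.001 0 0.005 0 0 0; -1 -0.001 0.0005 0.01 0 0 0; -1 -0.001 0.0005 0.013 0 0 0; -1 -0.001 0.0005 0.0155 0 0 0; -1 -0.001 0.0005 0.0155 0 0 0; 0 -0.001 0.0005 0.0155 0 0 0; 0.1 -0.001 0.0005 0.0155 0 0 0; 0.2 -0.001 0.0005 0.0155 0 0 0; 1 -0.001 0.0005 0.0155 0 0 0; 1 -0.001 0.0005 0.0155 0 0 0; 1 -0.001 0.0005 0.0155 0 0 0; 1 -0.001 0.0005 0.0155 0 0 0; 1 -0.001 0.0005 0.0155 0 0 0", force=20)

```text
time: 16.4
position: [532.6, 46.1, 100.0]
tcp_rot: [[0.985, 0.173, 0.001], [0.173, -0.985, -0.0], [0.001, 0.001, -1.0]]
contact_force: [-0.1, -0.4, 1.9]
gripper_width: 56.2
```

```bash
python3 - <<'E'
from h import *
st()
E
```

```text
t 16.4 p [532.6  46.1 100. ] yaw 9.98 tilt [ 0.0011 -0.0005] F [-0.1 -0.4  1.9] M [ 0.02  0.09 -0.  ] w 56.2 j [  2.5  16.9 121.1  -0.   42.   82.5]
```

Width 56.2 mm matches the hub, with hardly any side force. Lifting straight up, slowly at first.

carry_out(targets="1 0 0 -0.002 0 0 0; 1 0 0 -0.004 0 0 0; 1 0 0 -0.007 0 0 0; 1 0 0 -0.01 0 0 0; 1 0 0 -0.01 0 0 0")

```text
time: 16.9
position: [532.8, 46.1, 110.5]
tcp_rot: [[0.985, 0.173, 0.002], [0.173, -0.985, -0.0], [0.002, 0.001, -1.0]]
contact_force: [-0.3, -1.0, -0.6]
gripper_width: 56.3
```

```bash
python3 - <<'E'
from h import *
st()
E
```

```text
t 16.9 p [532.8  46.1 110.5] yaw 9.98 tilt [ 0.0018 -0.0005] F [-0.3 -1.  -0.6] M [-0.   -0.03 -0.03] w 56.3 j [  2.5  15.9 120.9  -0.   43.1  82.5]
```

carry_out(targets="1 0 0 -0.005 0 0 0; 1 0 0 -0.012 0 0 0; 1 0 0 -0.02 0 0 0; 1 0 0 -0.03 0 0 0; 1 0 0 -0.04 0 0 0; 1 0 0 -0.05 0 0 0; 1 0 0 -0.06 0 0 0; 1 0 0 -0.07 0 0 0; 1 0 0 -0.08 0 0 0; 1 0 0 -0.09 0 0 0; 1 0 0 -0.1 0 0 0; 1 0 0 -0.105 0 0 0; 1 0 0 -0.105 0 0 0")

```text
time: 18.2
position: [533.0, 46.1, 216.3]
tcp_rot: [[0.985, 0.173, 0.003], [0.173, -0.985, -0.0], [0.003, 0.001, -1.0]]
contact_force: [-0.5, 0.2, -1.2]
gripper_width: 55.8
```

```bash
python3 - <<'E'
from h import *
to(541.5,-315.5,130,10)
s=cams.get_image("scene"); crop(s,(225,90,345,250),4,"pics/s10c.png")
E
```

```text
t 18.2 p [533.   46.1 216.3] yaw 9.98 tilt [ 0.0029 -0.0004] F [-0.5  0.2 -1.2] M [ 0.03 -0.    0.03] w 55.8 j [  2.5   6.5 118.5  -0.   54.8  82.5]
shift [-0.0545  0.3576  0.0865] rot [ 0.0009 -0.0028 -0.0004]
```

View pics/s10c.png

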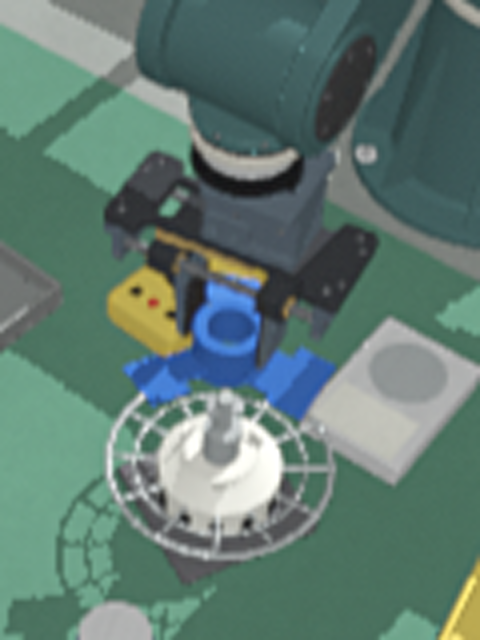

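The blade hangs level and clear of the shaft. On to the wash tray.

carry_out(targets="1 -0.001 0.007 0 0 0 0; 1 -0.003 0.022 0 0 0 0; 1 -0.007 0.045 0 0 -0.001 0; 1 -0.011 0.072 0 0 -0.001 0; 1 -0.015 0.1 0 0 -0.001 0; 1 -0.02 0.13 0 0 -0.002 0; 1 -0.024 0.16 0 0 -0.002 0; 1 -0.029 0.19 0.003 0.001 -0.003 0; 1 -0.034 0.22 0.008 0.001 -0.003 0; 1 -0.038 0.25 0.018 0.001 -0.003 0; 1 -0.042 0.278 0.03 0.001 -0.003 0; 1 -0.046 0.303 0.043 0.001 -0.003 0; 1 -0.05 0.325 0.056 0.001 -0.003 0; 1 -0.052 0.342 0.068 0.001 -0.003 0; 1 -0.054 0.352 0.078 0.001 -0.003 0; 1 -0.0545 0.357 0.084 0.001 -0.003 0; 1 -0.0545 0.3575 0.0865 0.001 -0.003 0; 1 -0.0545 0.3575 0.0865 0.001 -0.003 0")

```text
time: 20.05
position: [541.2, -314.9, 129.2]
tcp_rot: [[0.985, 0.174, -0.001], [0.174, -0.985, 0.0], [-0.001, -0.001, -1.0]]
contact_force: [0.7, -0.3, -0.2]
gripper_width: 55.9
```

```bash
python3 - <<'E'
from h import *
to(541.5,-315.5,40,10)
s=cams.get_image("scene"); crop(s,(130,70,270,210),4,"pics/s11c.png")
s=cams.get_image("top"); crop(s,(295,130,415,250),5,"pics/t11c.png")
E
```

```text
t 20.05 p [ 541.2 -314.9  129.2] yaw 10.0 tilt [-0.0013  0.0003] F [ 0.7 -0.3 -0.2] M [0.02 0.01 0.01] w 55.9 j [-32.3  21.6 110.1  -0.   48.4  47.7]
shift [0.0003 0.0007 0.0892] rot [-0.0006  0.0012  0.    ]
```

View pics/s11c.png

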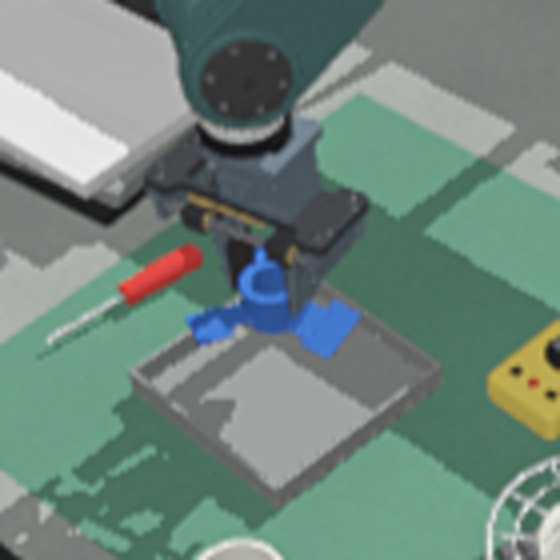

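View pics/t11c.png

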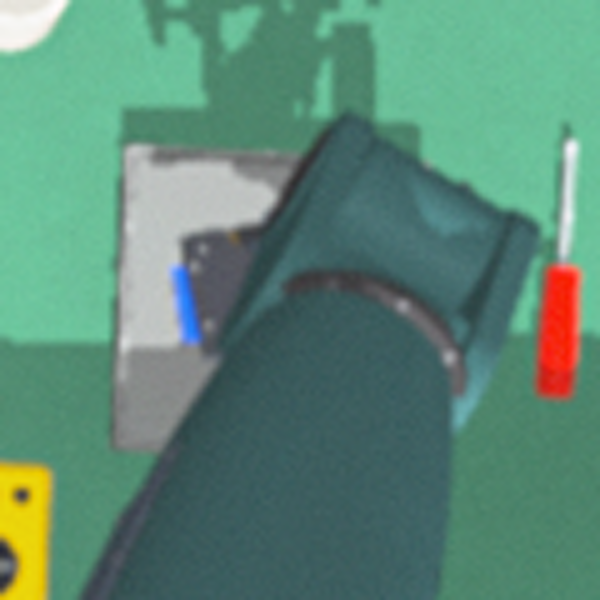

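carry_out(targets="1 0 0 0.01 0 0 0; 1 0 0.0005 0.025 0 0 0; 1 0 0.0005 0.04 0 0 0; 1 0 0.0005 0.055 0 0 0; 1 0 0.0005 0.07 0 0 0; 1 0 0.0005 0.08 0 0 0; 1 0 0.0005 0.088 0 0.001 0; 1 0 0.0005 0.092 0 0.001 0; 1 0 0.0005 0.094 0 0.001 0; 1 0 0.0005 0.095 0 0.001 0; 1 0 0.0005 0.095 0 0.001 0")

```text
time: 21.25
position: [541.7, -315.6, 35.2]
tcp_rot: [[0.985, 0.174, 0.001], [0.174, -0.985, -0.0], [0.001, 0.0, -1.0]]
contact_force: [-1.9, 0.1, -0.7]
gripper_width: 56.2
```

```bash
python3 - <<'E'
from h import *
st()
s=cams.get_image("scene"); crop(s,(130,70,270,210),4,"pics/s12c.png")
E
```

```text
t 21.25 p [ 541.7 -315.6   35.2] yaw 10.02 tilt [ 0.0009 -0.0003] F [-1.9  0.1 -0.7] M [ 0.04 -0.02 -0.  ] w 56.2 j [-32.4  29.8 110.7   0.   39.5  47.6]
```

View pics/s12c.png

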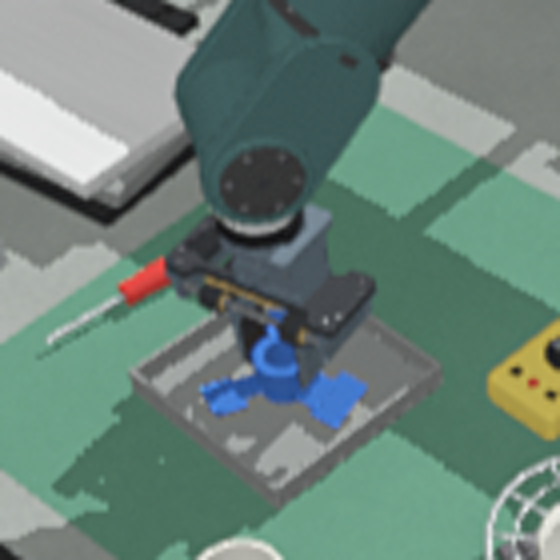

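carry_out(targets="1 0 0 0.001 0 0 0; 1 0 0 0.002 0 0 0; 1 0 0 0.003 0 0 0; 1 0 0 0.004 0 0 0; 1 0 0 0.0045 0 0 0; 1 0 0 0.0045 0 0 0")

```text
time: 21.9
position: [541.7, -315.5, 30.6]
tcp_rot: [[0.985, 0.174, 0.001], [0.174, -0.985, -0.0], [0.001, 0.0, -1.0]]
contact_force: [0.3, 0.7, -2.0]
gripper_width: 56.1
```

```bash
python3 - <<'E'
from h import *
st()
E
```

```text
t 21.9 p [ 541.7 -315.5   30.6] yaw 10.02 tilt [ 0.0008 -0.0002] F [ 0.3  0.7 -2. ] M [0.02 0.04 0.02] w 56.1 j [-32.4  30.2 110.7   0.   39.1  47.6]
```

carry_out(targets="1 0 0 0.0005 0 0 0; 1 0 0 0.001 0 0 0; 1 0 0 0.001 0 0 0")

```text
time: 22.2
position: [541.7, -315.6, 30.0]
tcp_rot: [[0.985, 0.174, 0.001], [0.174, -0.985, -0.0], [0.001, 0.0, -1.0]]
contact_force: [-2.0, 1.0, 5.6]
gripper_width: 55.8
```

```bash
python3 - <<'E'
from h import *
st()
E
```

```text
t 22.2 p [ 541.7 -315.6   30. ] yaw 10.03 tilt [ 0.0007 -0.0002] F [-2.   1.   5.6] M [ 0.26  0.41 -0.07] w 55.8 j [-32.4  30.3 110.6   0.   39.   47.6]
```

Floor contact at the predicted z = 30.0 (+5.6 N). Release and retreat.

carry_out(targets="-0.25 0 0 0 0 0 0; -0.3 0 0 0 0 0 0; -0.4 0 0 0 0 0 0; -0.6 0 0 0 0 0 0; -0.8 0 0 0 0 0 0; -0.8 0 0 0 0 0 0; -0.8 0 0 0 0 0 0; -0.8 0 0 -0.005 0 0 0; -0.8 0 0 -0.015 0 0 0; -0.8 0 0 -0.03 0 0 0; -0.8 0 0 -0.06 0 0 0; -0.8 0 0 -0.1 0 0 0; -0.8 0 0 -0.14 0 0 0; -0.8 0 0 -0.18 0 0 0; -0.8 0 0 -0.21 0 0 0; -0.8 0 0 -0.22 0 0 0; -0.8 0 0 -0.22 0 0 0")

```text
time: 23.9
position: [542.1, -315.8, 252.2]
tcp_rot: [[0.985, 0.174, 0.004], [0.174, -0.985, -0.002], [0.003, 0.003, -1.0]]
contact_force: [0.5, -0.3, 0.2]
gripper_width: 82.0
```

```bash
python3 - <<'E'
from h import *
st()
s=cams.get_image("scene"); cv2.imwrite("pics/s13.png",s[:,:,::-1]); crop(s,(130,70,270,210),4,"pics/s13c.png")
E
```

```text
t 23.9 p [ 542.1 -315.8  252.2] yaw 10.02 tilt [ 0.0035 -0.002 ] F [ 0.5 -0.3  0.2] M [0.03 0.01 0.02] w 82.0 j [-32.4  12.7 106.9   0.   60.2  47.6]
```

View pics/s13.png

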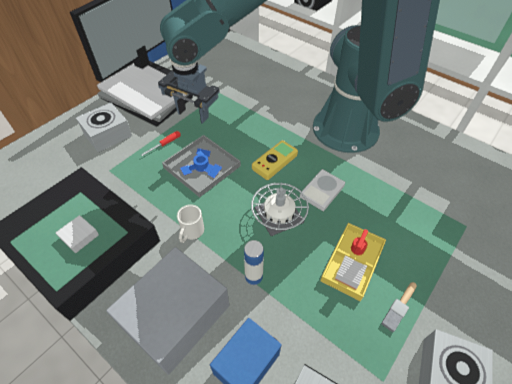

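View pics/s13c.png

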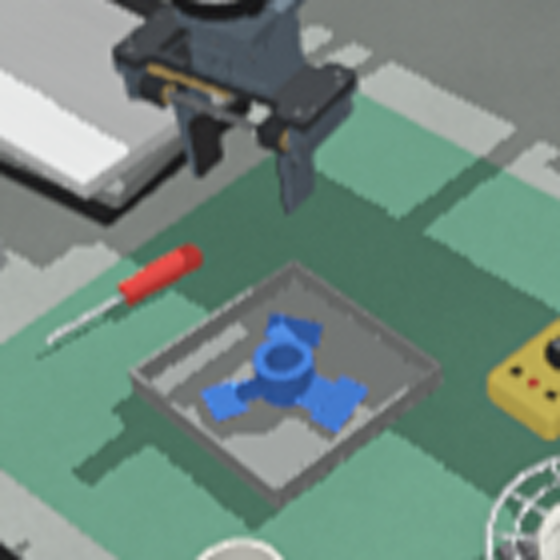

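The blade lies flat in the wash tray, hub up, and the nut is in the bay at (360,243). A quick check that the bystanders haven't moved, then hand in.

```bash
python3 - <<'E'
from h import *
a=cv2.imread("pics/scene0.png")[:,:,::-1].copy();b=cv2.imread("pics/s13.png")[:,:,::-1].copy()
for n,(x0,y0,x1,y1) in dict(can=(240,236,270,288),mug=(172,200,210,248),hdd=(298,165,350,212),meter=(248,138,302,182),driver=(136,128,186,162),brush=(380,280,420,335),heatsink=(330,255,372,292)).items():
    f=lambda i:cv2.Canny(cv2.GaussianBlur(cv2.cvtColor(i[y0:y1,x0:x1],cv2.COLOR_RGB2GRAY),(3,3),0),1,1) if 0 else cv2.cvtColor(i[y0:y1,x0:x1],cv2.COLOR_RGB2GRAY).astype(np.float32)
    s,resp=cv2.phaseCorrelate(f(a),f(b)); print(n,np.round(s,2),round(resp,2))
ticket.finish_job()
st()
E
```

```text
can [-0.24 -0.01] 0.71
mug [ 0.45 -0.51] 0.59
hdd [ 0.05 -0.01] 0.96
meter [-0.    0.45] 1.0
driver [-0.04  0.11] 0.73
brush [ 0.04 -0.06] 0.99
heatsink [0.49 0.01] 1.0
the job is handed in; nothing more can be done
the job is handed in; nothing more can be done
```

The job is done and handed in after about 24 s of the 69 s. The hand-in gives no verdict, so the result rests on my own checks.

- **Nut:** I turned it 1.85 rad clockwise. A 6 N side load built up during the turn, and I shifted the tool by about 1 mm to relieve it before lifting. The nut lifted off freely and now stands upright in the empty bay of the yellow tray. It touched down at about 3 N.
- **Blade:** I lifted it straight off the shaft by the hub and laid it flat, hub up, in the middle of the wash tray. It touched down at about 6 N.
- **Final picture:** It shows both parts in place, the shaft bare and the gripper well clear.
- **Bystanders:** Compared with the first picture, every bystander shifted by 0.5 px or less (0.7 px in all for the mug). I put that down to shadows and noise, not movement. I made this comparison in the scene view only.
- **Disagreements:** The two camera views differed by 2 to 7 mm on some points. The top view put the fan's axis about 3 mm further out in x than the force reading did, so I used the force reading. The measured heights were within about 6 mm of those given.

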